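# Release the spice rack's ratchet stop and push it back

## Robot

A 7-joint arm with a two-finger parallel gripper is mounted at the origin on a cart in front of the work surface, level with it; the furniture and walls round the work are solid. World frame = base frame: x ahead of the robot, y to its left, z up, the work surface at z = 0. Lengths are in m, angles in rad, forces in N, time in s.
With the tool pointing down it reaches from about 0.4 to 0.875 m from the base axis. Payload 4.4 kg.
Tool frame: the origin (TCP) lies midway between the tips of the shut fingers; the grasp point (between the pads) lies 19 mm behind it (robot.grip_depth is the distance from the TCP to the grasp point, in m); z points along the fingers, y is the direction in which the jaws open and shut (so a half turn about z gives the same grasp; the last joint's range is limited). The gripper opens to 85 mm and grips with 20 to 120 N. Pads are 22 mm wide; open, the fingers measure 114 mm over their backs; the gripper's body (76 mm by 85 mm) begins 54 mm behind the grasp point. The pads swing forward as they close: fully open they stand 13 mm farther back than shut.
Start: joints at [1.103, 0.628, 0.038, 1.517, -0.027, 0.996, -0.02], TCP at [0.254, -0.598, 0.231] pointing down, gripper open.
Joint ranges: [-3.06, 3.06], [-0.37, 2.12], [-1.25, 1.32], [0.18, 2.47], [-1.1, 4.24], [0.23, 1.98], [-2.94, 2.94]. Speed limits (rad/s): [2.57, 2.57, 3.14, 3.14, 3.14, 3.14, 3.14].

## Interface

Orientations are given as a rotation vector (axis times angle).
In Python, from bench import readout, vision, order, regions_of, spot_point, robot gives the robot as it stands.
- The arm moves only by the tool apply_moves, never from a script. Its argument "steps" is a list of rows, each a list of 5 numbers: the shift along the tool's x, y, z as a fraction of full scale, then the turn about the tool's z as a fraction of full scale, then the closure, from -1 (fully open) to 1 (shut). A call has 1 to 12 rows; each row shifts and turns the commanded pose from where the row before left it, along the tool's axes as they then stand; what a row does not reach is not made up. Full scale, the value 1, is 0.03 m for a shift and 90 degrees for a turn. A row lasts 1/12 s, in which the tool goes at most 41.7 mm and 7.16 degrees, less where a joint would pass 70% of its speed; a pose out of reach is approached as far as the arm can. A call with a number of a shift or a turn outside -1 to 1 is refused whole. A call with a gripper value outside its range is refused whole. The fingers move at their own pace and stop on an object; the grip force is fixed at half the most. Time passes only in rows, so rows that do not move let the fingers close. It gives the time, the measured TCP pose, the force and the opening at its end, in the units of the state.
- readout.read_state(): the state, without advancing time (a new reading comes with each control period).
- vision.grab_frame(name): name is "side" or "top"; returns the picture (400x640x3 uint8, red, green, blue); there is no depth.
- vision.camera_model(name): a dict with "fx", "fy", "cx", "cy" (pixels), "T" (4x4, takes a point from camera to world coordinates). Camera axes: x right, y up, looking along -z (the intrinsics and any distortion apply to the point x, -y, -z); pixel columns grow to the right and rows downward; lengths in m; the calibration is good to about 2 mm. A picture is of the moment at which its call begins. camera_model takes no time and is no camera call.
- order.close_job(): hands the job in, once; it reports no verdict.
Trained networks look in the newest picture that a camera, given by its name, has taken for a name from the list of things; names that differ only in an ending like _2 or _b are one class to them, and where a whole thing is asked for, a point or a joint stands for the part that bears it (a point fixed in the world has none). Each returns a list of dicts, best first, with "conf" (0 to 1); they miss things now and then, are a little off and sometimes report something else, mostly with a low value. They report only what shows in the picture. A call takes as long as a camera call.
- regions_of(camera, target): "mask" (400x640 bool, what is visible of it).
- spot_point(camera, target): "centre" ([x, y, z] in m, in world coordinates, good to about 4 mm: a listed point, or the origin of a listed thing).
The state is a dict: "time": time; "q": joint angles; "qd": joint speeds; "tau": joint torques, N m; "eef_pos": TCP position; "tcp_rot": TCP orientation; "force": force on the tool from outside, world axes, zero at the start; "wrist_torque": the same for the moment, N m; "opening": finger opening in m.
Only numpy, scipy, OpenCV 4.12 (cv2) and the standard library are available. Lean on these libraries where they do the work, as an engineer would, in place of code of your own. Each camera call takes 0.05 s, during which the arm holds its last target. There are 200 camera calls.

## Task

Make room in the spice rack: with a fingertip press down the release pad on top of the sliding stop, and keeping it pressed, push the stop away from the jars, fully home to the empty end of its bar. Then let go, so that the pad springs up and the ratchet locks again. Only touch and push, grasp nothing, and leave the jars standing as they are and the things around the rack where they are.

Things in the scene. Friction and masses are not known exactly. Their poses are not given: they have to be found in the camera images.
- spice_rack: Wooden rack fixed to the worktop, board 130 (x) x 400 (y) x 12 mm, turned up to 0.3 rad. Origin: centre of its underside; z up, y along the rack to the end panel by the jars, x away from the robot. Steel bar, saw teeth below, along y at x = -42 mm, top 72 mm above the worktop, between posts 84 mm high with inner faces at y = +-184 mm. Jars stand in the lane behind the bar, x about +18 mm.
- stop (a joint): Travel of the sliding stop, m: 0 by the jars, 0.14 fully home at the empty end; grows along the rack's -y. A dark steel carriage on the bar, 79 mm long, with a jaw plate 85 mm high across the lane on its jar side. Friction about 2 N. The ratchet (teeth every 10 mm) blocks it away from the jars, after up to 10 mm of play, unless the release is pressed; towards the jars it clicks along.
- release (a joint): How far the release pad is pressed down, m: 0 up, 0.009 fully down on its stop. The pawl is clear of the teeth from about 0.0065. A spring returns it: about 3 N at the start of the travel, 5.5 N fully down. Let go with the stop home, it comes up to within 1 mm.
- release_pad (a point): Centre of the top of the black ribbed release pad, 36 mm (across the bar) x 48 mm (along it), on top of the stop, 100 mm above the worktop when up. It moves with the stop; axes parallel to the rack's. Open on the jar side and on both sides across the bar.
- thumb_rest (a point): Top centre of the flat upright face, 38 mm wide, at the pad's home side (rack -y), part of the stop: 30 mm from the pad's centre along the bar, top 119 mm above the worktop (19 mm above the raised pad). It faces the jars; a finger on the pad pushes against it to drive the stop home.
- jar_0: Green-lidded spice jar, 46 mm across and 106 mm tall, standing loose on the rack's board; origin at the centre of its underside, z up. Bystander.
- jar_1: Green-lidded spice jar, 46 mm across and 106 mm tall, standing loose on the rack's board; origin at the centre of its underside, z up. Bystander.
- jar_2: Green-lidded spice jar, 46 mm across and 106 mm tall, standing loose on the rack's board; origin at the centre of its underside, z up. Bystander.
- brass_jigger: Brass double-cone measure, 47 mm across, 100 mm tall, standing loose on the worktop to the right; origin at the centre of its underside. Bystander.
- half_lime: Half lime, 54 mm across, 35 mm high, flat side down, lying loose in front of the rack, to the right; origin at the centre of its underside. Bystander.
- cork_stopper: Wooden bottle stopper, 26 x 62 x 27 mm, lying loose in front of the rack, to the left; origin at the centre of its underside. Bystander.

How it is judged:
By the outcome, as a careful person would: the job done as asked, in the order asked, and still so for the second after the job is handed in, with the robot touching nothing.
It also fails if it takes over 35 s, if anything falls off the work surface, if the arm or the gripper's body presses on something with over 40 N, if the wrist force passes 120 N, or if a joint passes its speed limit or range.

## Working session

There is one attempt and no reset: what is moved stays moved. The work goes in short steps, Python scripts to look and compute and a tool call to move; the robot and the scene stay as the last step left them, time stands still between calls to the robot, and variables do not carry over. Pictures are saved under pics/ and viewed, about 8 in all and at most 12, crops included, and the job is handed in when it is done.

Besides the shell and the picture viewer there is one more tool, called by a JSON object that holds its "method" and its "body". apply_moves: Moves the arm, as the interface text tells. Shift numbers are shares of 0.03 m and turn numbers shares of 90 degrees, none past 1 either way. Its arguments: {"type":"object","properties":{"steps":{"type":"array"}},"required":["steps"]}

```bash
mkdir -p pics
python3 - <<'E'
from bench import readout, vision, order, regions_of, spot_point, robot
import cv2, numpy as np
s=readout.read_state(); print(s['time'],s['eef_pos'],s['tcp_rot'],s['opening'],s['force'])
fr={}
for c in ("top","side"):
    fr[c]=vision.grab_frame(c); cv2.imwrite(f"pics/{c}0.png",fr[c][:,:,::-1])
    for t in ("release_pad","thumb_rest","spice_rack","jar_0","brass_jigger","half_lime","cork_stopper"):
        print(c,t,[(np.round(d['centre'],4).tolist(),round(d['conf'],2)) for d in spot_point(c,t)[:4]])
print(readout.read_state()['time'])
E
```

```text
0.0 [ 0.25396645 -0.59763974  0.23036515] [-3.07654353e+00 -6.26487699e-01  6.53915221e-04] 0.08555949676476221 [-0.34797697 -0.37902059  0.06451453]
top release_pad [([0.4666, 0.0725, 0.1028], 0.53)]
top thumb_rest [([0.4727, 0.0431, 0.1205], 0.89)]
top spice_rack [([0.5073, 0.0736, -0.0032], 0.75)]
top jar_0 [([0.5113, 0.2343, 0.0142], 0.83), ([0.5222, 0.1456, 0.0085], 0.81), ([0.5106, 0.1915, 0.0127], 0.72)]
top brass_jigger [([0.4594, -0.4262, -0.005], 0.55)]
top half_lime [([0.3398, -0.1496, -0.0031], 0.56), ([0.4582, -0.4271, -0.0058], 0.41)]
top cork_stopper [([0.3338, 0.1761, 0.0014], 0.61)]
side release_pad [([0.4661, 0.0683, 0.0985], 0.53)]
side thumb_rest [([0.4681, 0.0433, 0.1212], 0.67)]
side spice_rack [([0.5096, 0.0769, 0.0002], 0.76)]
side jar_0 [([0.5115, 0.1907, 0.0107], 0.84), ([0.5277, 0.1412, 0.0143], 0.78)]
side brass_jigger [([0.4538, -0.4274, -0.0], 0.91), ([0.4633, 0.0722, 0.1011], 0.28)]
side half_lime [([0.3406, -0.1489, -0.0], 0.58)]
side cork_stopper [([0.3348, 0.1763, -0.0001], 0.59)]
0.8
```

View pics/top0.png

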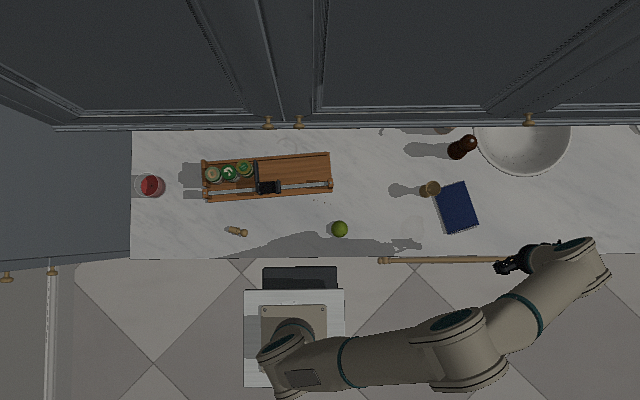

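View pics/side0.png

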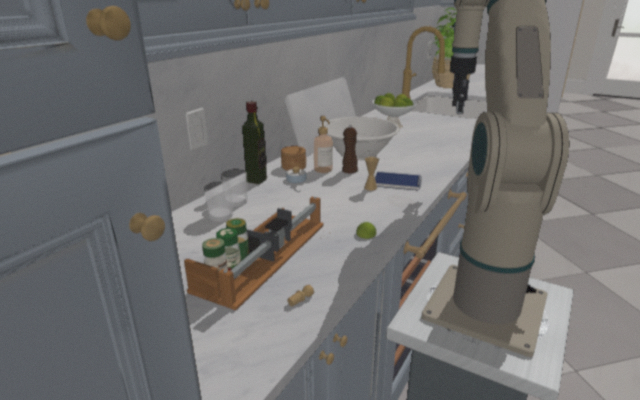

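```bash
cat > h.py <<'E'
from bench import readout, vision, order, regions_of, spot_point, robot
import cv2, numpy as np
from scipy.spatial.transform import Rotation as R
def pix2plane(c,u,v,z):
    m=vision.camera_model(c);T=np.array(m['T'])
    d=T[:3,:3]@np.array([(u-m['cx'])/m['fx'],-(v-m['cy'])/m['fy'],-1]);o=T[:3,3]
    return o+d*(z-o[2])/d[2]
def proj(c,p):
    m=vision.camera_model(c);T=np.array(m['T'])
    q=T[:3,:3].T@(np.array(p)-T[:3,3]); return np.array([m['cx']+m['fx']*q[0]/-q[2],m['cy']+m['fy']*q[1]/q[2]])
E
python3 - <<'E'
from h import *
print({k:v for k,v in vision.camera_model('top').items()})
im=cv2.imread('pics/top0.png')[140:215,190:345]
cv2.imwrite('pics/t0c.png',cv2.resize(im,None,fx=5,fy=5,interpolation=cv2.INTER_CUBIC))
im=cv2.imread('pics/side0.png')[180:310,180:335]
cv2.imwrite('pics/s0c.png',cv2.resize(im,None,fx=4,fy=4,interpolation=cv2.INTER_CUBIC))
vision.grab_frame('top')
m=regions_of('top','spice_rack')[0]['mask']
ys,xs=np.nonzero(m);print(cv2.minAreaRect(np.c_[xs,ys].astype(np.float32)))
E
```

```text
{'fx': 499.8666661609036, 'fy': 499.8666661609036, 'cx': 311.64633621097653, 'cy': 192.54267459460692, 'T': array([[-0.01343622,  0.9962621 , -0.08533047,  0.31950011],
       [-0.99990774, -0.01321672,  0.00313682, -0.05894616],
       [ 0.0019973 ,  0.08536474,  0.99634777,  1.59740113],
       [ 0.        ,  0.        ,  0.        ,  1.        ]])}
((266.6475524902344, 176.62295532226562), (35.39947509765625, 25.44054412841797), 84.80557250976562)
```

View pics/t0c.png

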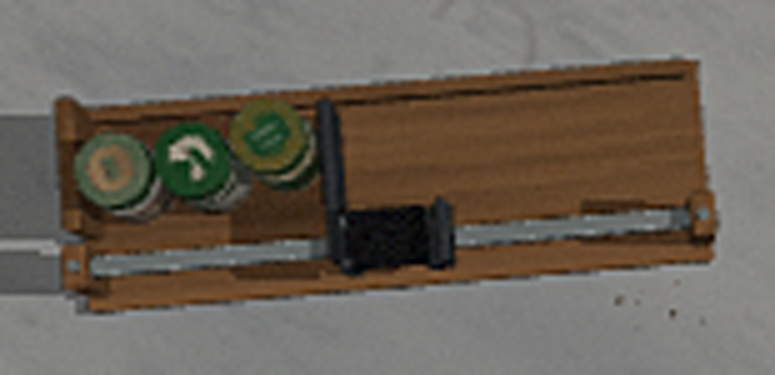

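View pics/s0c.png

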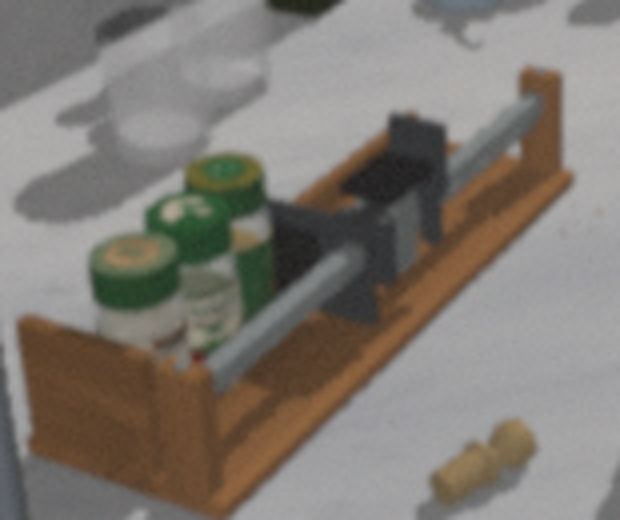

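Run:
```python
from h import *
P=lambda u,v,z:pix2plane('top',190+(u+.5)/5-.5,140+(v+.5)/5-.5,z)
a=P(92,266,.072);b=P(690,217,.072);print(a,b,np.linalg.norm(a-b),'yaw bar',np.arctan2(-(a-b)[0],(a-b)[1]))
for z,n,u,v in((.1,'pad',388,237),(.119,'rest',437,206),(.119,'rest2',443,262),(.084,'postR',701,216),(.084,'postL',75,268),
  (.012,'c',95,308),(.012,'c',713,260),(.012,'c',697,62),(.085,'jaw',328,102)):print(n,P(u,v,z))
a=P(95,308,.012);b=P(713,260,.012);print('yaw edge',np.arctan2(-(a-b)[0],(a-b)[1]),np.linalg.norm(a-b))
for p in([.4666,.0705,.1],[.47,.0432,.12]):print(proj('side',p))
```

```text
[0.45355891 0.25353707 0.072     ] [ 0.47887285 -0.11308532  0.072     ] 0.3674952642596182 yaw bar 0.06893692613518738
pad [0.4662534 0.0698379 0.1      ]
rest [0.48252957 0.03895793 0.119     ]
rest2 [0.44904874 0.03564821 0.119     ]
postR [ 0.47814247 -0.11936599  0.084     ]
postL [0.45142183 0.26139447 0.084     ]
c [0.43201735 0.26380889 0.012     ]
c [ 0.45742315 -0.12941627  0.012     ]
c [ 0.58497611 -0.12131737  0.012     ]
jaw [0.55102211 0.10727048 0.085     ]
yaw edge 0.06451910508516315 0.39404502442757144
[276.77553497 221.81257247]
[282.07059268 209.14614869]
```

{"method": "apply_moves", "body": {"steps": [[0,0,0,0.053,1],[0,0,0,0.053,1],[0,0,0,0.053,1],[0,0,0,0.054,1],[0,0,0,0,1],[0,0,0,0,1]]}}

```text
time: 1.4
eef_pos: [0.2544, -0.5982, 0.2313]
tcp_rot: [3.14, 0.11, -0.0]
force: [0.4, 0.9, -1.1]
opening: 0.0124
```

```bash
cat >> h.py <<'E'
def rep(target=None):
    s=readout.read_state();Rm=R.from_rotvec(s['tcp_rot']).as_matrix()
    print('t',round(s['time'],2),'p',np.round(s['eef_pos'],4),'F tool',np.round(Rm.T@s['force'],2),'open',round(s['opening'],4),'\nR',np.round(Rm,3).tolist())
    if target is not None: print('delta tool m',np.round(Rm.T@(np.array(target)-s['eef_pos']),4),'shares',np.round(Rm.T@(np.array(target)-s['eef_pos'])/.03,2))
E
python3 -c "
from h import *
rep([.4668,.062,.16])"
```

```text
t 1.4 p [ 0.2544 -0.5982  0.2313] F tool [ 0.42 -0.87  1.08] open 0.0124 
R [[0.998, 0.07, -0.0], [0.07, -0.998, -0.0], [-0.0, 0.0, -1.0]]
delta tool m [ 0.2579 -0.6438  0.0712] shares [  8.6  -21.46   2.37]
```

{"method": "apply_moves", "body": {"steps": [[0.36,-0.6,0,0,1],[0.36,-0.9,0,0,1],[0.36,-0.9,0,0,1],[0.36,-0.9,0,0,1],[0.36,-0.9,0,0,1],[0.36,-0.9,0,0,1],[0.36,-0.9,0,0,1],[0.36,-0.9,0,0,1],[0.36,-0.9,0,0,1],[0.36,-0.9,0,0,1],[0.36,-0.9,0,0,1],[0.36,-0.9,0,0,1]]}}

```text
time: 2.4
eef_pos: [0.3628, -0.274, 0.2316]
tcp_rot: [3.139, 0.109, 0.001]
force: [0.7, -0.0, 0.5]
opening: 0.0001
```

{"method": "apply_moves", "body": {"steps": [[0.36,-0.9,0,0,1],[0.36,-0.9,0,0,1],[0.36,-0.9,0,0,1],[0.36,-0.9,0,0,1],[0.36,-0.9,0,0,1],[0.36,-0.9,0,0,1],[0.36,-0.9,0,0,1],[0.36,-0.9,0,0,1],[0.36,-0.9,0,0,1],[0.36,-0.7,0,0,1],[0.36,-0.5,0,0,1],[0,0,0,0,1]]}}

```text
time: 3.4
eef_pos: [0.4644, 0.0153, 0.2317]
tcp_rot: [-3.137, -0.119, -0.005]
force: [-0.4, 0.1, 1.0]
opening: -0.0
```

```bash
python3 -c "
from h import *
rep([.4668,.062,.13])"
```

```text
t 3.4 p [0.4644 0.0153 0.2317] F tool [-0.37 -0.14 -1.  ] open -0.0 
R [[0.997, 0.075, 0.003], [0.075, -0.997, 0.002], [0.003, -0.002, -1.0]]
delta tool m [ 0.0056 -0.0462  0.1018] shares [ 0.19 -1.54  3.39]
```

{"method": "apply_moves", "body": {"steps": [[0.06,-0.4,0,0,1],[0.06,-0.4,0.3,0,1],[0.06,-0.4,0.6,0,1],[0,-0.34,0.6,0,1],[0,0,0.6,0,1],[0,0,0.6,0,1],[0,0,0.5,0,1],[0,0,0.2,0,1],[0,0,0,0,1],[0,0,0,0,1]]}}

```text
time: 4.23
eef_pos: [0.4646, 0.0571, 0.1296]
tcp_rot: [3.14, 0.106, 0.0]
force: [1.3, 0.0, -0.3]
opening: 0.0001
```

Run:
```python
from h import *
rep([.4668,.062,.1])
c=[]
for n,(y0,x0,s) in {'top':((130,180),4),'side':((170,180),4)}.items() if 0 else {'top':(140,190,4),'side':(150,180,4)}.items():
    im=vision.grab_frame(n)[y0:y0+75 if n=='top' else y0+125,x0:x0+155,::-1]
    for t in("release_pad","thumb_rest"):print(n,t,[(np.round(d['centre'],4).tolist(),round(d['conf'],2)) for d in spot_point(n,t)[:2]])
    c.append(cv2.resize(im,None,fx=3,fy=3,interpolation=cv2.INTER_CUBIC))
cv2.imwrite('pics/a1.png',cv2.vconcat(c))
```

```text
t 4.23 p [0.4646 0.0571 0.1296] F tool [1.3  0.07 0.29] open 0.0001 
R [[0.998, 0.067, 0.0], [0.067, -0.998, -0.0], [0.0, 0.0, -1.0]]
delta tool m [ 0.0025 -0.0048  0.0296] shares [ 0.08 -0.16  0.99]
top release_pad []
top thumb_rest []
side release_pad [([0.4666, 0.0719, 0.0985], 0.73)]
side thumb_rest [([0.4699, 0.0418, 0.1201], 0.59)]
```

View pics/a1.png

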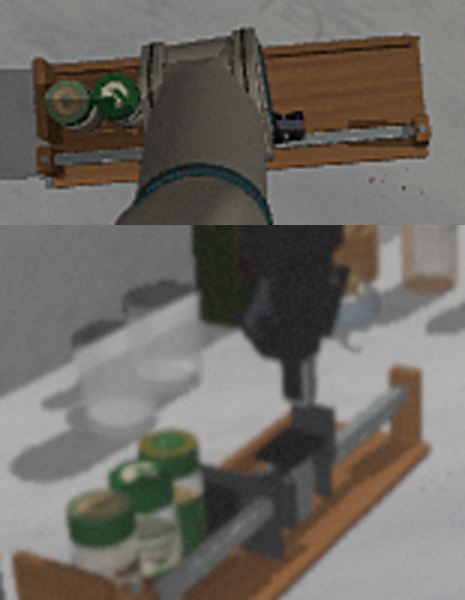

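{"method": "apply_moves", "body": {"steps": [[0.07,-0.26,0,0,1],[0,0,0.3,0,1],[0,0,0.3,0,1],[0,0,0.2,0,1],[0,0,0,0,1],[0,0,0,0,1]]}}

```text
time: 5.03
eef_pos: [0.4654, 0.0652, 0.1045]
tcp_rot: [3.139, 0.105, -0.003]
force: [-0.4, 0.7, 0.7]
opening: 0.0002
```

{"method": "apply_moves", "body": {"steps": [[0,0,0.1,0,1],[0,0,0.1,0,1],[0,0,0,0,1],[0,0,0,0,1]]}}

```text
time: 5.37
eef_pos: [0.4663, 0.0654, 0.0994]
tcp_rot: [-3.14, -0.105, -0.001]
force: [0.2, 0.2, 1.8]
opening: 0.0001
```

{"method": "apply_moves", "body": {"steps": [[0,0,0.1,0,1],[0,0,0.1,0,1],[0,0,0,0,1],[0,0,0,0,1]]}}

```text
time: 5.7
eef_pos: [0.4663, 0.0654, 0.0933]
tcp_rot: [3.14, 0.105, 0.001]
force: [0.3, -0.3, 4.0]
opening: -0.0
```

{"method": "apply_moves", "body": {"steps": [[0,0,0.06,0,1],[0,0,0,0,1],[0,0,0,0,1]]}}

```text
time: 5.95
eef_pos: [0.4663, 0.0654, 0.0916]
tcp_rot: [3.14, 0.105, 0.001]
force: [0.5, -0.9, 4.7]
opening: 0.0001
```

{"method": "apply_moves", "body": {"steps": [[0,0,0.04,0,1],[0,0,0,0,1],[0,0,0,0,1]]}}

```text
time: 6.2
eef_pos: [0.4664, 0.0654, 0.091]
tcp_rot: [-3.14, -0.105, -0.002]
force: [-0.5, -0.8, 10.3]
opening: 0.0002
```

{"method": "apply_moves", "body": {"steps": [[0,0,0.04,0,1],[0,0,0,0,1],[0,0,0,0,1]]}}

```text
time: 6.45
eef_pos: [0.4665, 0.0653, 0.0908]
tcp_rot: [-3.14, -0.105, -0.002]
force: [-3.3, -1.4, 23.7]
opening: -0.0002
```

{"method": "apply_moves", "body": {"steps": [[0,0,-0.03,0,1],[0,0.05,0,0,1],[0,0.05,0,0,1],[0,0.05,0,0,1],[0,0.05,0,0,1],[0,0.05,0,0,1],[0,0.05,0,0,1],[0,0.05,0,0,1],[0,0,0,0,1]]}}

```text
time: 7.2
eef_pos: [0.4671, 0.0558, 0.0909]
tcp_rot: [-3.139, -0.106, -0.002]
force: [-2.1, 0.8, 12.7]
opening: 0.0
```

```bash
python3 -c "
from h import *
rep([.4759,-.0699,.1])"
```

```text
t 7.2 p [0.4671 0.0558 0.0909] F tool [ -2.07  -0.97 -12.65] open 0.0 
R [[0.998, 0.068, 0.001], [0.068, -0.998, 0.001], [0.001, -0.001, -1.0]]
delta tool m [ 0.0003  0.126  -0.0092] shares [ 0.01  4.2  -0.31]
```

{"method": "apply_moves", "body": {"steps": [[0,0.1,0,0,1],[0,0.15,0,0,1],[0,0.15,0,0,1],[0,0.15,0,0,1],[0,0.15,0,0,1],[0,0.15,0,0,1],[0,0.15,0,0,1],[0,0.15,0,0,1]]}}

```text
time: 7.87
eef_pos: [0.4696, 0.0216, 0.0909]
tcp_rot: [-3.138, -0.107, -0.002]
force: [-1.0, 1.8, 13.5]
opening: 0.0004
```

{"method": "apply_moves", "body": {"steps": [[0,0.15,0,0,1],[0,0.15,0,0,1],[0,0.15,0,0,1],[0,0.15,0,0,1],[0,0.15,0,0,1],[0,0.15,0,0,1],[0,0.15,0,0,1],[0,0.15,0,0,1],[0,0.15,0,0,1],[0,0.15,0,0,1],[0,0,0,0,1]]}}

```text
time: 8.78
eef_pos: [0.4728, -0.0244, 0.0909]
tcp_rot: [-3.139, -0.105, -0.003]
force: [-0.6, -0.5, 13.5]
opening: 0.0
```

Run:
```python
from h import *
rep([.4759,-.0699,.1])
c=[]
for n in('top','side'):
    y0=140 if n=='top' else 150
    im=vision.grab_frame(n)[y0:y0+75 if n=='top' else y0+125,190:345,::-1]
    for t in("release_pad","thumb_rest"):print(n,t,[(np.round(d['centre'],4).tolist(),round(d['conf'],2)) for d in spot_point(n,t)[:2]])
    c.append(cv2.resize(im,None,fx=3,fy=3,interpolation=cv2.INTER_CUBIC))
cv2.imwrite('pics/a2.png',cv2.vconcat(c))
```

```text
t 8.78 p [ 0.4728 -0.0244  0.0909] F tool [ -0.64   0.49 -13.46] open 0.0 
R [[0.998, 0.067, 0.002], [0.067, -0.998, 0.0], [0.002, -0.0, -1.0]]
delta tool m [ 0.      0.0456 -0.0091] shares [ 0.    1.52 -0.3 ]
top release_pad []
top thumb_rest []
side release_pad [([0.4712, -0.0189, 0.0897], 0.71)]
side thumb_rest [([0.4766, -0.0516, 0.1207], 0.84)]
```

View pics/a2.png

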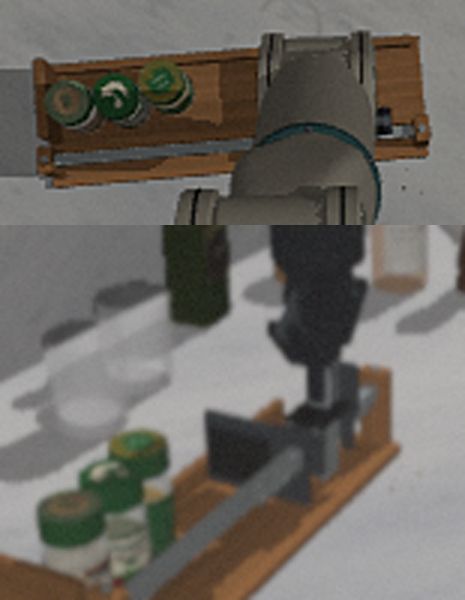

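{"method": "apply_moves", "body": {"steps": [[0,0.15,0,0,1],[0,0.15,0,0,1],[0,0.15,0,0,1],[0,0.15,0,0,1],[0,0.15,0,0,1],[0,0.15,0,0,1],[0,0.15,0,0,1],[0,0.1,0,0,1],[0,0.1,0,0,1],[0,0.1,0,0,1],[0,0,0,0,1]]}}

```text
time: 10.0
eef_pos: [0.4757, -0.0645, 0.0909]
tcp_rot: [-3.139, -0.106, -0.003]
force: [-1.1, 1.1, 12.8]
opening: 0.0001
```

{"method": "apply_moves", "body": {"steps": [[0,0.1,0,0,1],[0,0.1,0,0,1],[0,0,0,0,1]]}}

```text
time: 10.25
eef_pos: [0.4761, -0.0704, 0.0909]
tcp_rot: [-3.139, -0.106, -0.003]
force: [0.1, 1.3, 12.2]
opening: -0.0002
```

{"method": "apply_moves", "body": {"steps": [[0,0.07,0,0,1],[0,0.07,0,0,1],[0,0,0,0,1]]}}

```text
time: 10.5
eef_pos: [0.4764, -0.0739, 0.0909]
tcp_rot: [-3.139, -0.106, -0.003]
force: [-0.6, 2.0, 12.3]
opening: 0.0001
```

{"method": "apply_moves", "body": {"steps": [[0,0.07,0,0,1],[0,0.07,0,0,1],[0,0,0,0,1]]}}

```text
time: 10.75
eef_pos: [0.4765, -0.0752, 0.0909]
tcp_rot: [-3.136, -0.11, -0.002]
force: [-0.8, 8.4, 13.9]
opening: 0.0001
```

{"method": "apply_moves", "body": {"steps": [[0,0.05,0,0,1],[0,0.05,0,0,1],[0,0,0,0,1]]}}

```text
time: 11.0
eef_pos: [0.4767, -0.0777, 0.0909]
tcp_rot: [-3.135, -0.111, -0.002]
force: [-1.0, 9.0, 15.1]
opening: 0.0002
```

{"method": "apply_moves", "body": {"steps": [[0,0.07,0,0,1],[0,0.07,0,0,1],[0,0.07,0,0,1],[0,0,0,0,1]]}}

```text
time: 11.33
eef_pos: [0.477, -0.0827, 0.0909]
tcp_rot: [-3.134, -0.113, -0.002]
force: [-0.7, 12.7, 14.0]
opening: 0.0
```

Run:
```python
from h import *
rep()
vision.grab_frame('side')
for t in("release_pad","thumb_rest"):print(t,[(np.round(d['centre'],4).tolist(),round(d['conf'],2)) for d in spot_point('side',t)[:2]])
```

```text
t 11.33 p [ 0.477  -0.0827  0.0909] F tool [  0.28 -12.79 -13.9 ] open 0.0 
R [[0.997, 0.072, 0.001], [0.072, -0.997, 0.006], [0.001, -0.006, -1.0]]
release_pad [([0.4751, -0.0674, 0.0896], 0.46)]
thumb_rest [([0.4775, -0.0981, 0.1188], 0.79), ([0.4731, -0.0696, 0.0936], 0.42)]
```

{"method": "apply_moves", "body": {"steps": [[0,0,-0.1,0,1],[0,0,-0.1,0,1],[0,0,-0.1,0,1],[0,0,-0.1,0,1],[0,0,-0.1,0,1],[0,0,0,0,1],[0,0,0,0,1]]}}

```text
time: 12.07
eef_pos: [0.4749, -0.0834, 0.1041]
tcp_rot: [-3.134, -0.112, 0.006]
force: [0.1, 10.4, -1.6]
opening: 0.0002
```

{"method": "apply_moves", "body": {"steps": [[0,-0.1,0,0,1],[0,-0.1,-0.1,0,1],[0,0,-0.4,0,1],[0,0,-0.7,0,1],[0,0,-0.8,0,1],[0,0,-0.8,0,1],[0,0,-0.6,0,1],[0,0,-0.3,0,1],[0,0,0,0,1]]}}

```text
time: 12.82
eef_pos: [0.4771, -0.0828, 0.2178]
tcp_rot: [3.139, 0.105, 0.006]
force: [0.5, 0.7, 0.3]
opening: -0.0
```

{"method": "apply_moves", "body": {"steps": [[-0.3,0.4,0,0,1],[-0.3,0.8,0,0,1],[-0.3,0.9,0,0,1],[-0.2,0.9,0,0,1],[0,0.9,0,0,1],[0,0.9,0,0,1],[0,0.9,0,0,1],[0,0.9,0,0,1],[0,0.7,0,0,1],[0,0.3,0,0,1],[0,0,0,0,1]]}}

```text
time: 13.73
eef_pos: [0.4572, -0.3141, 0.2146]
tcp_rot: [-3.14, -0.1, 0.003]
force: [0.4, 0.4, 0.7]
opening: 0.0
```

Run:
```python
from h import *
rep()
c=[]
for n in('top','side'):
    y0=140 if n=='top' else 150
    im=vision.grab_frame(n)[y0:y0+75 if n=='top' else y0+160,190:390,::-1]
    for t in("release_pad","thumb_rest","jar_0","brass_jigger","half_lime","cork_stopper"):print(n,t,[(np.round(d['centre'],4).tolist(),round(d['conf'],2)) for d in spot_point(n,t)[:3]])
    c.append(cv2.resize(im,None,fx=2.4,fy=2.4,interpolation=cv2.INTER_CUBIC))
cv2.imwrite('pics/a3.png',cv2.vconcat(c))
```

```text
t 13.73 p [ 0.4572 -0.3141  0.2146] F tool [ 0.42 -0.33 -0.67] open 0.0 
R [[0.998, 0.063, -0.002], [0.063, -0.998, -0.0], [-0.002, -0.0, -1.0]]
top release_pad [([0.4741, -0.0654, 0.1027], 0.52)]
top thumb_rest [([0.4765, -0.0686, 0.1029], 0.75), ([0.4793, -0.0987, 0.123], 0.57)]
top jar_0 [([0.5242, 0.1439, 0.0089], 0.72), ([0.5098, 0.1905, 0.0116], 0.68), ([0.5075, 0.2329, 0.0166], 0.49)]
top brass_jigger []
top half_lime [([0.3414, -0.1508, 0.0004], 0.65)]
top cork_stopper [([0.4804, -0.0968, 0.1191], 0.73), ([0.334, 0.1719, -0.001], 0.5)]
side release_pad [([0.4751, -0.0676, 0.0991], 0.63)]
side thumb_rest []
side jar_0 [([0.5271, 0.1413, 0.013], 0.9), ([0.5108, 0.1924, 0.0146], 0.7)]
side brass_jigger [([0.4529, -0.4255, 0.0033], 0.87)]
side half_lime [([0.3413, -0.1476, -0.0016], 0.57)]
side cork_stopper [([0.3333, 0.1762, 0.002], 0.7)]
```

View pics/a3.png

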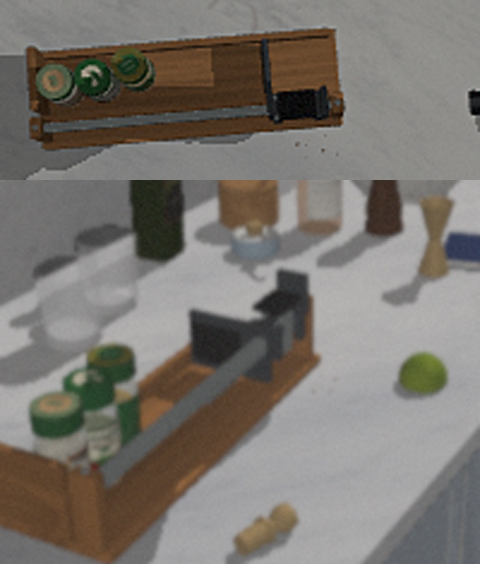

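```bash
python3 -c "
from bench import order
print(order.close_job())"
```

```text
the job is handed in; nothing more can be done
None
```

The stop is fully home at the empty end of its bar and the pad is back up. I handed the job in at about 14 s of robot time, with the arm clear of everything.

- **Press and push:** With the fingers shut, I pressed the pad to its bottom stop. Contact came at z ≈ 0.100 and the bottom at 0.091, with a force peak of about 24 N, which I eased to about 13 N. I then pushed the stop home with the pad held down. Friction on the pad carried the stop most of the way. At the end the finger slid on against the thumb rest, and the push was blocked at about 13 N.
- **Release:** I lifted straight up while still pushing lightly against the rest, so the stop could not drift back, and then moved clear.
- **Stop and pad:** The finger had moved 140 mm when the stop was blocked. The networks put the pad at y ≈ -0.067 afterwards, against -0.070 expected. That is within their 4 mm accuracy, and the picture shows the carriage at the end post. The pad top read z ≈ 0.099 (side) and 0.103 (top), so it is up. I did not test the ratchet lock separately.
- **Surroundings:** The jars, lime and cork read within about 4 mm of where they were. The jigger was only found from the side, also unmoved.
- **Disagreements:** In the last top view, the best "thumb_rest" and "cork_stopper" reports landed on the pad and the thumb rest. The second-best report for each fitted the picture. The last side view did not find the thumb rest or the third jar, but the picture shows all three jars standing.

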